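# Move the row of containers into the new rack in the same order

## Robot

A 6-joint arm with a two-finger parallel gripper is mounted at the origin on a cart in front of the work surface, level with it; the furniture and walls round the work are solid. World frame = base frame: x ahead of the robot, y to its left, z up, the work surface at z = 0. Lengths are in m, angles in rad, forces in N, time in s.
With the tool pointing down it reaches from about 0.375 to 0.975 m from the base axis. Payload 3.8 kg.
Tool frame: the origin (TCP) lies on the centre line of the jaws, within the pads' length; the fingertips stand manip.tip_reach ahead of it and the grasp point (between the pads) is the TCP (manip.tip_reach is the distance from the TCP to the fingertips, in m); z points along the fingers, y is the line along which they close (so a half turn about z gives the same grasp; the last joint's range is limited). The gripper opens to 88 mm and grips with 3 to 60 N. Pads are 18 mm wide; open, the fingers measure 123 mm over their backs; the gripper's body (75 mm by 187 mm) begins 45 mm behind the grasp point.
Start: joints at [1.255, 0.264, 1.604, -0, 1.274, -0.037], TCP at [0.186, 0.649, 0.258] pointing down, gripper open.
Joint ranges: [-2.63, 2.63], [-0.94, 2.18], [0.31, 2.57], [-1.31, 4.45], [0, 2.66], [-2.55, 2.55]. Speed limits (rad/s): [2.57, 2.57, 3.14, 3.14, 3.14, 3.14].

## Interface

Orientations are given as [roll, pitch, yaw] about the fixed x, y, z axes, in that order (R = Rz(yaw) Ry(pitch) Rx(roll)).
In Python, from rig import manip gives the robot as it stands.
- The arm moves only by the tool drive_tool, never from a script. Its argument "plan" is a list that holds one entry, the list of rows, each a list of 5 numbers: the shift along the tool's x, y, z in cm, then the turn about the tool's z in rad, then the closure, from 0 (fully open) to 1 (shut). A call has 1 to 12 rows; each row is the pose to reach, as a shift and turn from the pose commanded when the call began, along the tool's axes at that moment; what a row does not reach only later rows make up. A row lasts 1/8 s, in which the tool goes at most 62.5 mm and 10.7 degrees, less where a joint would pass 70% of its speed; a pose out of reach is approached as far as the arm can. A call with a gripper value outside its range is refused whole. The fingers move at their own pace and stop on an object; the grip force is fixed at half the most. Time passes only in rows, so rows that repeat a pose let the fingers close. It gives the time, the measured TCP pose, the force, the opening and the grip force at its end, in the units of the state.
- manip.get_obs(): the state, without advancing time (a new reading comes with each control period).
- manip.snapshot(name): name is "scene" or "top"; returns the picture (384x512x3 uint8, red, green, blue); there is no depth.
- manip.get_calibration(name): a dict with "intrinsics" (3x3 intrinsics, pixels), "R" (3x3) and "t" (3): a world point X has camera coordinates R X + t. Camera axes: x right, y down, z forward; pixel columns grow to the right and rows downward; lengths in m; the calibration is good to about 2 mm. A picture is of the moment at which its call begins. get_calibration takes no time and is no camera call.
- manip.close_job(): hands the job in; it is judged then, once.
Trained networks look in the newest picture that a camera, given by its name, has taken for a name from the list of things; names that differ only in an ending like _2 or _b are one class to them, and where a whole thing is asked for, a point or a joint stands for the part that bears it (a point fixed in the world has none). Each returns a list of dicts, best first, with "p" (0 to 1); they miss things now and then, are a little off and sometimes report something else, mostly with a low value. They report only what shows in the picture. A call takes as long as a camera call.
- manip.silhouettes(camera, label): "pixels" (384x512 bool, what is visible of it) and "extent" ([left, top, width, height] in pixels, round what is visible of it).
The state is a dict: "t": time; "qpos": joint angles; "dq": joint speeds; "joint_torque": joint torques, N m; "tool_pos": TCP position; "ee_rot": TCP orientation; "force": force on the tool from outside, world axes, zero at the start; "ft_torque": the same for the moment, N m; "finger_gap": finger opening in m; "gripper_force": force on a finger pad.
Only numpy, scipy, OpenCV 4.12 (cv2) and the standard library are available. Lean on these libraries where they do the work, as an engineer would, in place of code of your own. Each camera call takes 0.05 s, during which the arm holds its last target. There are 200 camera calls.

## Task

Clear the white tray on the left: move its four containers over into the dark wooden rack in front of the microwave, one standing upright in each bay, in the same order from left to right as they stand on the tray now, so that everyone still finds them by habit. Keep them upright all the way; the steel drip cups stay on the tray.

Things in the scene. Friction and masses are not known exactly. Their poses are not given: they have to be found in the camera images.
- coffee_jar_mid (a point): widest container: clear screw-top jar with a yellow lid, 59 mm across the lid (56 mm body), 105 mm tall, 0.2 kg. Round and closed, can be gripped at any yaw; stands upright, loose, in its drip cup at the start. The point is its centre, 52 mm above its underside; its z axis points up.
- spice_jar_mid (a point): clear spice jar with a red cap, 45 mm across the cap (42 mm body), 106 mm tall, 0.1 kg. Round and closed, can be gripped at any yaw; stands upright, loose, in its drip cup at the start. The point is its centre, 53 mm above its underside; its z axis points up.
- shaker_mid (a point): grey salt shaker with a domed top with holes, 44 mm across the body (which reaches 70 mm up), 34 mm across the dome, 90 mm tall, 0.1 kg. Round and closed, can be gripped at any yaw; stands upright, loose, in its drip cup at the start. The point is its centre, 45 mm above its underside; its z axis points up.
- dropper_mid (a point): thinnest container: brown glass dropper bottle, 33 mm across the body (which reaches 70 mm up), narrowing above to a black rubber bulb 13 mm across, 102 mm tall, 0.07 kg. Round and closed, can be gripped at any yaw; stands upright, loose, in its drip cup at the start. The point is its centre, 51 mm above its underside; its z axis points up.
- cup_coffee_jar: low round steel drip cup on the tray, in which the yellow-lidded jar stands at the start; fixed to the tray for the whole run, so it also shows afterwards where that container stood. 64 mm inside, 12 mm high, bottom 3 mm thick; origin at the centre of its underside.
- cup_spice_jar: low round steel drip cup on the tray, in which the red-capped spice jar stands at the start; fixed to the tray for the whole run, so it also shows afterwards where that container stood. 50 mm inside, 12 mm high, bottom 3 mm thick; origin at the centre of its underside.
- cup_shaker: low round steel drip cup on the tray, in which the salt shaker stands at the start; fixed to the tray for the whole run, so it also shows afterwards where that container stood. 50 mm inside, 12 mm high, bottom 3 mm thick; origin at the centre of its underside.
- cup_dropper: low round steel drip cup on the tray, in which the dropper bottle stands at the start; fixed to the tray for the whole run, so it also shows afterwards where that container stood. 39 mm inside, 12 mm high, bottom 3 mm thick; origin at the centre of its underside.
- tray: white wooden tray on the left, 80 x 262 mm, fixed; its four drip cups stand 63 mm apart along its y axis, 10 mm above the worktop. Origin under its centre; +y is its left end, nearer to the robot; z up. World: a coffee maker 345 mm tall fills x > 0.47 m, y 0.01 to 0.22 m between tray and rack; a wall cabinet hangs over x > 0.43, y > 0.37 m from z = 0.43 m up.
- rack: dark wooden rack before the microwave, 92 x 331 mm, fixed, empty; four equal open bays along its y axis (+y to the left, z up), centred at y = +118.5, +39.5, -39.5, -118.5 mm. Origin under its centre. A bay is 74 x 74 mm inside, floor 8 mm above the worktop; dividers, ends and rails reach up to 30 mm. The microwave, 270 mm tall, fills world x > 0.67 m, its handle x > 0.63 m.

How it is judged:
At the end, for the whole second after the job is handed in: Each container rests upright (0.12 rad) on the floor (6 mm) of its own rack bay, its centre within 32 mm of the bay's centre along and across, counted from the left as its drip cup is on the tray: far left cup, far left bay, and so on (((y of cup_coffee_jar in the frame of tray between 0.0745 and 0.1145 m and y of coffee_jar_mid in the frame of rack between 0.0865 and 0.1505 m) or (y of cup_coffee_jar in the frame of tray between 0.0115 and 0.0515 m and y of coffee_jar_mid in the frame of rack between 0.0075 and 0.0715 m) or (y of cup_coffee_jar in the frame of tray between -0.0515 and -0.0115 m and y of coffee_jar_mid in the frame of rack between -0.0715 and -0.0075 m) or (y of cup_coffee_jar in the frame of tray between -0.1145 and -0.0745 m and y of coffee_jar_mid in the frame of rack between -0.1505 and -0.0865 m)) and x of coffee_jar_mid in the frame of rack between -0.032 and 0.032 m and z of coffee_jar_mid in the frame of rack between 0.0545 and 0.0665 m and angle between each of coffee_jar_mid, spice_jar_mid, shaker_mid, dropper_mid's own z axis and vertical below 0.12 rad and linear speed of each of coffee_jar, spice_jar, shaker, dropper below 0.02 m/s and ((y of cup_spice_jar in the frame of tray between 0.0745 and 0.1145 m and y of spice_jar_mid in the frame of rack between 0.0865 and 0.1505 m) or (y of cup_spice_jar in the frame of tray between 0.0115 and 0.0515 m and y of spice_jar_mid in the frame of rack between 0.0075 and 0.0715 m) or (y of cup_spice_jar in the frame of tray between -0.0515 and -0.0115 m and y of spice_jar_mid in the frame of rack between -0.0715 and -0.0075 m) or (y of cup_spice_jar in the frame of tray between -0.1145 and -0.0745 m and y of spice_jar_mid in the frame of rack between -0.1505 and -0.0865 m)) and x of spice_jar_mid in the frame of rack between -0.032 and 0.032 m and z of spice_jar_mid in the frame of rack between 0.055 and 0.067 m and ((y of cup_shaker in the frame of tray between 0.0745 and 0.1145 m and y of shaker_mid in the frame of rack between 0.0865 and 0.1505 m) or (y of cup_shaker in the frame of tray between 0.0115 and 0.0515 m and y of shaker_mid in the frame of rack between 0.0075 and 0.0715 m) or (y of cup_shaker in the frame of tray between -0.0515 and -0.0115 m and y of shaker_mid in the frame of rack between -0.0715 and -0.0075 m) or (y of cup_shaker in the frame of tray between -0.1145 and -0.0745 m and y of shaker_mid in the frame of rack between -0.1505 and -0.0865 m)) and x of shaker_mid in the frame of rack between -0.032 and 0.032 m and z of shaker_mid in the frame of rack between 0.047 and 0.059 m and ((y of cup_dropper in the frame of tray between 0.0745 and 0.1145 m and y of dropper_mid in the frame of rack between 0.0865 and 0.1505 m) or (y of cup_dropper in the frame of tray between 0.0115 and 0.0515 m and y of dropper_mid in the frame of rack between 0.0075 and 0.0715 m) or (y of cup_dropper in the frame of tray between -0.0515 and -0.0115 m and y of dropper_mid in the frame of rack between -0.0715 and -0.0075 m) or (y of cup_dropper in the frame of tray between -0.1145 and -0.0745 m and y of dropper_mid in the frame of rack between -0.1505 and -0.0865 m)) and x of dropper_mid in the frame of rack between -0.032 and 0.032 m and z of dropper_mid in the frame of rack between 0.053 and 0.065 m); the robot touches nothing.
It fails at once if the yellow-lidded jar is tipped over (more than 0.7 rad) (angle between coffee_jar_mid's own z axis and vertical above 0.7 rad).
It fails at once if the red-capped spice jar is tipped over (more than 0.7 rad) (angle between spice_jar_mid's own z axis and vertical above 0.7 rad).
It fails at once if the salt shaker is tipped over (more than 0.7 rad) (angle between shaker_mid's own z axis and vertical above 0.7 rad).
It fails at once if the dropper bottle is tipped over (more than 0.7 rad) (angle between dropper_mid's own z axis and vertical above 0.7 rad).
It also fails if it takes over 134 s, if anything falls off the work surface, if the arm or the gripper's body presses on something with over 40 N, if the wrist force passes 120 N, or if a joint passes its speed limit or range.

## Working session

There is one attempt and no reset: what is moved stays moved. The work goes in short steps, Python scripts to look and compute and a tool call to move; the robot and the scene stay as the last step left them, time stands still between calls to the robot, and variables do not carry over. Pictures are saved under pics/ and viewed, at most 14 in all, crops included, and the job is handed in when it is done.

Besides the shell and the picture viewer there is one more tool, called as name(argument=value, ...) on one line, values as JSON. drive_tool: Moves the arm, as the interface text tells. Its arguments: {"type":"object","properties":{"plan":{"type":"array"}},"required":["plan"]}

```bash
mkdir -p pics
python3 - <<'E'
from rig import manip
import cv2,numpy as np
o=manip.get_obs();print(o['tool_pos'],o['ee_rot'],o['finger_gap'],o['t'],manip.tip_reach)
for c in("scene","top"):
    im=manip.snapshot(c);cv2.imwrite(f"pics/{c}0.png",im[:,:,::-1])
    k=manip.get_calibration(c);print(c,k['intrinsics'].tolist(),np.round(-k['R'].T@k['t'],3),np.round(k['R'],2).tolist())
    for n in "coffee_jar_mid spice_jar_mid shaker_mid dropper_mid cup_coffee_jar cup_spice_jar cup_shaker cup_dropper tray rack".split():
        print(n,[(round(d['p'],2),np.round(d['extent']).tolist()) for d in manip.silhouettes(c,n)[:3]])
E
```

```text
[0.1855723  0.64829374 0.25641429] [-3.13939086e+00 -9.18519093e-05  2.86272438e+00] 0.08786472926571393 0.0 0.019
scene [[357.1999483066647, 0.0, 253.9145690268898], [0.0, 357.1999483066647, 191.46981298082724], [0.0, 0.0, 1.0]] [-0.12  -0.245  0.801] [[0.49, -0.87, 0.01], [-0.66, -0.38, -0.64], [0.57, 0.3, -0.77]]
coffee_jar_mid [(0.88, [137.0, 157.0, 26.0, 36.0]), (0.41, [204.0, 179.0, -2.0, -0.0])]
spice_jar_mid [(0.62, [186.0, 146.0, 19.0, 36.0])]
shaker_mid [(0.65, [328.0, 201.0, 136.0, 75.0]), (0.59, [208.0, 145.0, 16.0, 30.0])]
dropper_mid [(0.6, [168.0, 160.0, 17.0, 24.0])]
cup_coffee_jar [(0.53, [144.0, 183.0, 25.0, 15.0])]
cup_spice_jar [(0.53, [190.0, 178.0, 16.0, 5.0])]
cup_shaker [(0.44, [209.0, 169.0, 16.0, 10.0])]
cup_dropper [(0.64, [327.0, 199.0, 138.0, 80.0]), (0.49, [170.0, 177.0, 14.0, 12.0])]
tray [(0.83, [138.0, 166.0, 90.0, 33.0])]
rack [(0.82, [327.0, 200.0, 134.0, 77.0])]
top [[457.5008189316092, 0.0, 254.4143975111626], [0.0, 457.5008189316092, 183.3407001540223], [0.0, 0.0, 1.0]] [0.13  0.035 1.429] [[-0.03, -1.0, 0.0], [-0.98, 0.03, -0.21], [0.21, -0.01, -0.98]]
coffee_jar_mid [(0.61, [142.0, 201.0, 27.0, 24.0]), (0.52, [191.0, 159.0, 14.0, 15.0])]
spice_jar_mid [(0.72, [174.0, 171.0, 21.0, 21.0])]
shaker_mid [(0.73, [190.0, 157.0, 15.0, 20.0])]
dropper_mid []
cup_coffee_jar [(0.47, [158.0, 207.0, 10.0, 23.0]), (0.38, [156.0, 158.0, 54.0, 73.0])]
cup_spice_jar []
cup_shaker []
cup_dropper []
tray [(0.96, [146.0, 157.0, 67.0, 74.0]), (0.3, [154.0, 205.0, 17.0, 23.0])]
rack [(0.61, [307.0, 140.0, 109.0, 36.0])]
```

View pics/scene0.png

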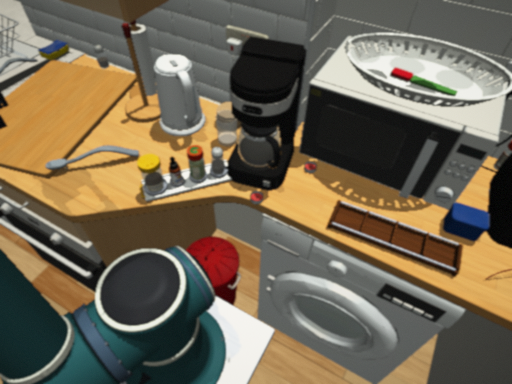

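View pics/top0.png

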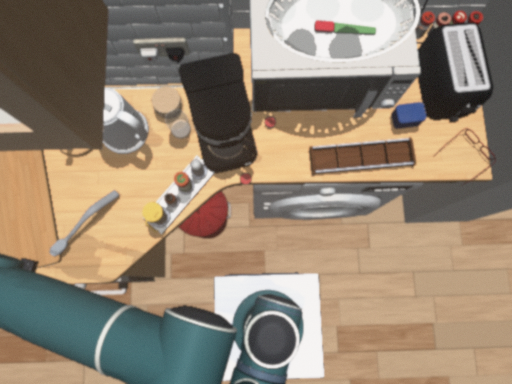

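The scene view shows, left to right on the tray: yellow jar (150,172), dropper (175,172), red-cap jar (195,162), shaker (217,160). The rack is at (395,238), with its four bays empty. The top view agrees: tray (180,195), rack (361,157).

```bash
cat > h.py <<'E'
from rig import manip
import cv2,numpy as np
def w(c,px,z):
    k=manip.get_calibration(c);px=np.atleast_2d(np.asarray(px,float))
    d=np.c_[px,np.ones(len(px))]@np.linalg.inv(k['intrinsics']).T@k['R'];o=-k['R'].T@k['t']
    return (o+d*((z-o[2])/d[:,2])[:,None])[:,:2]
def proj(c,X):
    k=manip.get_calibration(c);p=(np.atleast_2d(X)@k['R'].T+k['t'])@k['intrinsics'].T
    return p[:,:2]/p[:,2:]
def cen(m):
    return np.argwhere(m)[:,::-1].mean(0)
E
python3 - <<'E'
from h import *
for c in("scene","top"):
    im=cv2.imread(f"pics/{c}0.png").astype(int);b,g,r=im[...,0],im[...,1],im[...,2]
    roi=np.zeros(r.shape,bool)
    if c=="top": roi[150:235,135:215]=1
    else: roi[140:205,130:230]=1
    y=(r>150)&(g>120)&(b<90)&(abs(r-g)<60)&roi
    rd=(r>110)&(g<80)&(b<80)&roi
    for n,m,z in(("yellow",y,.112),("red",rd,.112)):
        nn,l,s,ce=cv2.connectedComponentsWithStats(m.astype(np.uint8));i=1+s[1:,4].argmax()
        print(c,n,s[i],ce[i],w(c,ce[i],z))
    manip.snapshot(c)
    for n,z in(("shaker_mid",.058),("coffee_jar_mid",.065),("spice_jar_mid",.066),("dropper_mid",.064)):
        for d in manip.silhouettes(c,n)[:2]:
            m=d['pixels']
            if m.sum()>20 and m.sum()<2000: print(c,n,d['p'],w(c,cen(m),z))
    for n,z in(("tray",.005),("rack",.02)):
        m=manip.silhouettes(c,n)[0]['pixels']
        P=w(c,np.argwhere(m)[:,::-1],z);(cc,sz,a)=cv2.minAreaRect(P.astype(np.float32)*1000);print(c,n,cc,sz,a,P.mean(0))
    im=cv2.imread(f"pics/{c}0.png")
    if c=="top": a=im[140:240,130:250];bb=im[125:185,300:420]
    else: a=im[135:210,125:245];bb=im[195:285,322:466]
    cv2.imwrite(f"pics/{c}c.png",np.vstack([cv2.resize(v,(600,int(600*v.shape[0]/v.shape[1])),interpolation=cv2.INTER_CUBIC) for v in(a,bb)])[:,:,:][:800])
E
python3 -c "
import cv2,numpy as np
a=cv2.imread('pics/topc.png')[:500];b=cv2.imread('pics/topc.png')[500:]
v=np.vstack([a,b]);print(v.shape);cv2.imwrite('pics/topc2.png',cv2.resize(v,None,fx=.74,fy=.74))"
```

```text
scene yellow [130 153  32  20 331] [147.48942598 161.08761329] [[0.33891368 0.3299678 ]]
scene red [188 151  15   5  27] [195.81481481 153.85185185] [[0.42687708 0.23378309]]
scene coffee_jar_mid 0.91 [[0.34137811 0.33271386]]
scene dropper_mid 0.85 [[0.37694337 0.27875171]]
scene tray (402.77044677734375, 270.2618103027344) (94.75418853759766, 265.4041748046875) 47.8771858215332 [0.38987789 0.26224573]
scene rack (508.5234680175781, -320.5209655761719) (107.38518524169922, 335.67852783203125) 3.0654137134552 [ 0.50761381 -0.32857261]
top yellow [156 210   7  11  12] [160.16666667 215.41666667] [[0.32508108 0.30019594]]
top red [179 195  36  40 834] [201.08633094 219.58872902] [[0.30939172 0.18169922]]
top shaker_mid 0.5 [[0.47739499 0.19896578]]
top coffee_jar_mid 0.97 [[0.33920666 0.32737809]]
top spice_jar_mid 0.57 [[0.43402177 0.24062528]]
top tray (406.84600830078125, 263.24884033203125) (80.4457015991211, 260.271240234375) 48.041263580322266 [0.40558935 0.25117484]
top rack (512.1134643554688, -323.30712890625) (94.72510528564453, 336.702392578125) 3.1901609897613525 [ 0.51214634 -0.32280454]
(800, 600, 3)
```

View pics/topc2.png

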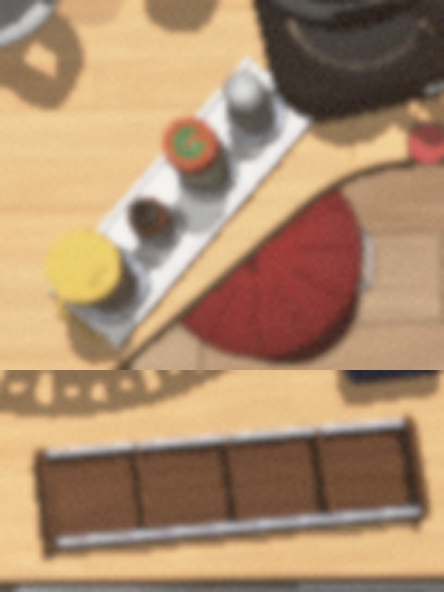

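The crop confirms the order coffee, dropper, spice, shaker on the tray. It also shows the rack yawed about +3° with empty bays. The coffee maker is close to the shaker end, so I'll check that clearance and plan the first move.

```bash
cat >> h.py <<'E'
a=np.radians(48);T=np.array([.408,.264]);U=np.array([-np.sin(a),np.cos(a)])
b=np.radians(3.1);K=np.array([.511,-.322]);V=np.array([-np.sin(b),np.cos(b)])
cup=[T+U*s for s in(.0945,.0315,-.0315,-.0945)];bay=[K+V*s for s in(.1185,.0395,-.0395,-.1185)]
def plan(start,way):
    # start/way: x,y,z,phi(deg); way adds (rows, closure). one call from start
    x0=np.array(start,float);R=lambda f:np.array([[np.sin(f),np.cos(f),0],[-np.cos(f),np.sin(f),0],[0,0,-1]])
    A=R(np.radians(x0[3]));A=np.c_[[-np.sin(np.radians(x0[3])),np.cos(np.radians(x0[3])),0],[np.cos(np.radians(x0[3])),np.sin(np.radians(x0[3])),0],[0,0,-1]]
    rows=[];p=x0.copy()
    for *t,n,c in way:
        t=np.array(t,float)
        for i in range(1,n+1):
            q=p+(t-p)*i/n;d=A.T@(q[:3]-x0[:3])*100
            rows.append([*[round(float(v),1)+0. for v in d],round(float(-np.radians(q[3]-x0[3])),2)+0.,c])
        p=t
    print(len(rows),str(rows).replace('.0,',',').replace(' ',''),'end',np.round(p,4).tolist())
def now():
    o=manip.get_obs();return [*o['tool_pos'],np.degrees(o['ee_rot'][2])-90]
E
python3 - <<'E'
from h import *
print(now(),np.round(cup,4).tolist(),np.round(bay,4).tolist())
print(w('scene',[[228,179],[266,188],[290,155]],0))
print(w('top',[[207,171],[255,156]],.0),w('top',[[207,171],[255,156]],.3))
c=cup[0];s=now()
plan(s,[(*c,.2,48,8,0)])
plan([*c,.2,48],[(*c,.095,48,6,0)])
im=cv2.imread("pics/scene0.png");v=im[130:205,130:300].copy();f=4
v=cv2.resize(v,None,fx=f,fy=f,interpolation=cv2.INTER_CUBIC)
def q(x,y,z):
    p=(proj('scene',[[x,y,z]])[0]-[130,130])*f;return tuple(int(t) for t in p)
d=np.array([.6691,.7431])
for k in cup:
    cv2.circle(v,q(*k,.06),3,(255,0,255),-1)
P=[cup[3]+d*i*.0935-U*j*.0375 for i,j in((1,1),(1,-1),(-1,-1),(-1,1))]
cv2.polylines(v,[np.array([q(*p,.12) for p in P])],True,(0,0,255),1)
cv2.polylines(v,[np.array([q(*p,0.) for p in P])],True,(0,255,0),1)
cv2.imwrite("pics/cm.png",v)
E
```

```text
[np.float64(0.185765497637192), np.float64(0.6489385539687793), np.float64(0.25769991604534204), np.float64(74.02623340473534)] [[0.3378, 0.3272], [0.3846, 0.2851], [0.4314, 0.2429], [0.4782, 0.2008]] [[0.5046, -0.2037], [0.5089, -0.2826], [0.5131, -0.3614], [0.5174, -0.4403]]
[[0.475261   0.16522979]
 [0.50093339 0.0492809 ]
 [0.66229905 0.04792835]]
[[0.48110453 0.17429486]
 [0.52647133 0.01865157]] [[0.40738354 0.14511653]
 [0.4432266  0.02214704]]
8 [[-2.9,-3.3,0.7,0.06,0],[-5.9,-6.7,1.4,0.11,0],[-8.8,-10,2.2,0.17,0],[-11.7,-13.4,2.9,0.23,0],[-14.7,-16.7,3.6,0.28,0],[-17.6,-20.1,4.3,0.34,0],[-20.5,-23.4,5,0.4,0],[-23.5,-26.7,5.8,0.45,0]] end [0.3378, 0.3272, 0.2, 48.0]
6 [[0,0,1.8,0,0],[0,0,3.5,0,0],[0,0,5.3,0,0],[0,0,7,0,0],[0,0,8.8,0,0],[0,0,10.5,0,0]] end [0.3378, 0.3272, 0.095, 48.0]
```

View pics/cm.png

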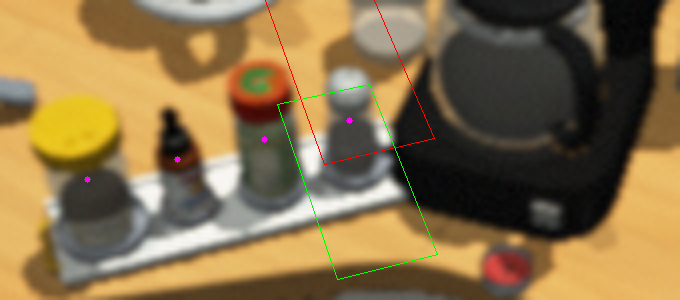

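Projected container points match the picture. The coffee maker corner is close to the shaker, so I'll measure that later, before the shaker grasp. Starting with the coffee jar.

drive_tool(plan=[[[-2.9,-3.3,0.7,0.06,0],[-5.9,-6.7,1.4,0.11,0],[-8.8,-10,2.2,0.17,0],[-11.7,-13.4,2.9,0.23,0],[-14.7,-16.7,3.6,0.28,0],[-17.6,-20.1,4.3,0.34,0],[-20.5,-23.4,5,0.4,0],[-23.5,-26.7,5.8,0.45,0],[-23.5,-26.7,5.8,0.45,0],[-23.5,-26.7,5.8,0.45,0]]])

```text
t: 3.05
tool_pos: [0.3384, 0.328, 0.2001]
ee_rot: [3.141, -0.0, 2.412]
force: [0.1, 0.1, 1.0]
finger_gap: 0.0878
gripper_force: 0.0
```

Run:
```python
from h import *
print(now())
for c in("scene","top"):
    im=cv2.cvtColor(manip.snapshot(c),cv2.COLOR_RGB2BGR)
    sub=im[120:210,125:255] if c=="scene" else im[60:240,110:270]
    cv2.imwrite(f"pics/{c}1.png",cv2.resize(sub,None,fx=600/sub.shape[1] if c=="scene" else 3.3,fy=600/sub.shape[1] if c=="scene" else 3.3,interpolation=cv2.INTER_CUBIC))
im=cv2.imread("pics/top0.png");f=4;ox,oy=130,40
v=np.clip(cv2.resize(im[oy:oy+150,ox:ox+140],None,fx=f,fy=f,interpolation=cv2.INTER_CUBIC).astype(float)*1.6,0,255).astype(np.uint8)
A=np.array([.478,.172]);s=np.array([.966,.26]);g=np.array([.26,-.966])
for z,col in((0,(0,255,0)),(.345,(0,0,255))):
    P=[A,A+g*.155,A+g*.155+s*.2,A+s*.2]
    cv2.polylines(v,[np.array([((proj('top',[[*p,z]])[0]-[ox,oy])*f).astype(int) for p in P])],True,col,1)
cv2.imwrite("pics/cm2.png",v)
```

```text
[np.float64(0.33838106534736634), np.float64(0.3279997053479344), np.float64(0.20013403307486233), np.float64(48.214739874545444)]
```

View pics/scene1.png

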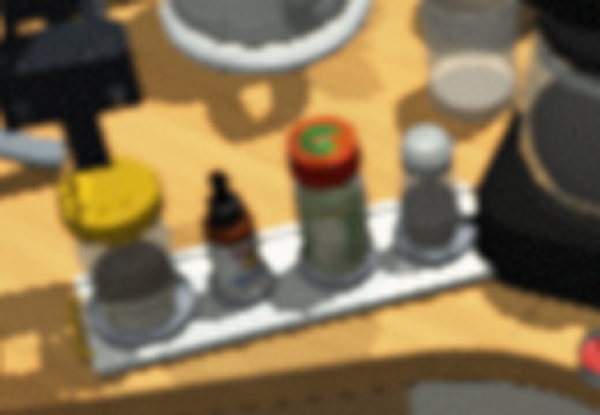

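View pics/cm2.png

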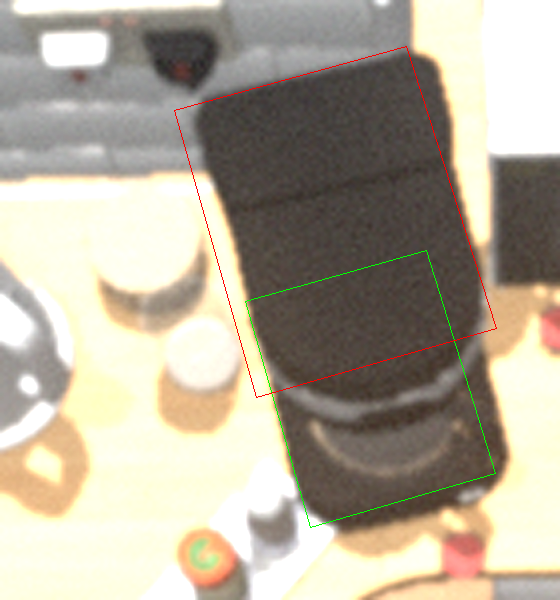

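The close scene view shows the open gripper over the yellow lid (crop 110,190), with all four containers untouched. The top view shows the coffee maker's head is narrower than its base, so the shaker is graspable at about 30°.

drive_tool(plan=[[[0,0,3,0,0],[0,0,6,0,0],[0,0,8.5,0,0],[0,0,10,0,0],[0,0,10.2,0,0],[0,0,10.2,0,1],[0,0,10.2,0,1],[0,0,10.2,0,1],[0,0,10.2,0,1],[0,0,10.2,0,1],[0,0,10.2,0,1]]])

```text
t: 4.53
tool_pos: [0.3385, 0.3277, 0.0984]
ee_rot: [3.141, 0.0, 2.413]
force: [-1.1, -1.7, 6.2]
finger_gap: 0.0559
gripper_force: 29.5
```

Run:
```python
from h import *
# generic transit chain; heights z: lift to .24
m=[.40,.10,.25,85]; m2=[.42,-.08,.25,60]
for i,(zg,ph) in enumerate([(.098,48),(.077,48),(.098,48),(.076,30)]):
    c=cup[i]+(U*.005 if i==3 else 0)
    print("==",i)
    plan([*c,zg,ph],[(*c,.19,ph,4,1),(*c,.25,ph,2,1)])
    plan([*c,.25,ph],[(*m,9,1)])
    plan(m,[(*m2,5,1),(*bay[i],.25,3,7,1)])
    plan([*bay[i],.25,3],[(*bay[i],zg+.01,3,5,1),(*bay[i],zg-.003,3,2,1)])
    if i<3:
        n=cup[i+1]+(U*.005 if i==2 else 0);p2=30 if i==2 else 48
        print('back');plan([*bay[i],.23,3],[(*m2,5,0),(*m,5,0)])
        plan(m,[(*n,.21,p2,6,0)]) ;
```

```text
== 0
6 [[0,0,-2.3,0,1],[0,0,-4.6,0,1],[0,0,-6.9,0,1],[0,0,-9.2,0,1],[0,0,-12.2,0,1],[0,0,-15.2,0,1]] end [0.3378, 0.3272, 0.25, 48.0]
9 [[-2.2,-1.4,0,-0.07,1],[-4.4,-2.8,0,-0.14,1],[-6.6,-4.2,0,-0.22,1],[-8.8,-5.7,0,-0.29,1],[-11,-7.1,0,-0.36,1],[-13.2,-8.5,0,-0.43,1],[-15.4,-9.9,0,-0.5,1],[-17.6,-11.3,0,-0.57,1],[-19.8,-12.7,0,-0.65,1]] end [0.4, 0.1, 0.25, 85.0]
12 [[-0.7,-3.6,0,0.09,1],[-1.4,-7.1,0,0.17,1],[-2.1,-10.7,0,0.26,1],[-2.8,-14.2,0,0.35,1],[-3.6,-17.8,0,0.44,1],[-4.9,-19.4,0,0.58,1],[-6.3,-21.1,0,0.72,1],[-7.6,-22.7,0,0.86,1],[-9,-24.4,0,1,1],[-10.4,-26,0,1.15,1],[-11.7,-27.7,0,1.29,1],[-13.1,-29.3,0,1.43,1]] end [0.5046, -0.2037, 0.25, 3.0]
7 [[0,0,2.8,0,1],[0,0,5.7,0,1],[0,0,8.5,0,1],[0,0,11.4,0,1],[0,0,14.2,0,1],[0,0,14.8,0,1],[0,0,15.5,0,1]] end [0.5046, -0.2037, 0.095, 3.0]
back
10 [[2.6,-1.6,-0.4,-0.2,0],[5.1,-3.1,-0.8,-0.4,0],[7.7,-4.7,-1.2,-0.6,0],[10.2,-6.2,-1.6,-0.8,0],[12.8,-7.8,-2,-0.99,0],[16.4,-8,-2,-1.08,0],[20,-8.2,-2,-1.17,0],[23.6,-8.4,-2,-1.26,0],[27.3,-8.6,-2,-1.34,0],[30.9,-8.9,-2,-1.43,0]] end [0.4, 0.1, 0.25, 85.0]
6 [[0.5,3.1,0.7,0.11,0],[1,6.1,1.
[... 2695 characters left out ...]
[0.4745, 0.2041, 0.25, 30.0]
9 [[-0.6,-1.3,0,-0.11,1],[-1.2,-2.6,0,-0.21,1],[-1.8,-3.9,0,-0.32,1],[-2.4,-5.2,0,-0.43,1],[-2.9,-6.5,0,-0.53,1],[-3.5,-7.8,0,-0.64,1],[-4.1,-9.1,0,-0.75,1],[-4.7,-10.4,0,-0.85,1],[-5.3,-11.7,0,-0.96,1]] end [0.4, 0.1, 0.25, 85.0]
12 [[-0.7,-3.6,0,0.09,1],[-1.4,-7.1,0,0.17,1],[-2.1,-10.7,0,0.26,1],[-2.8,-14.2,0,0.35,1],[-3.6,-17.8,0,0.44,1],[-5.4,-22.8,0,0.58,1],[-7.2,-27.8,0,0.72,1],[-9.1,-32.8,0,0.86,1],[-10.9,-37.8,0,1,1],[-12.7,-42.8,0,1.15,1],[-14.6,-47.8,0,1.29,1],[-16.4,-52.8,0,1.43,1]] end [0.5174, -0.4403, 0.25, 3.0]
7 [[0,0,3.3,0,1],[0,0,6.6,0,1],[0,0,9.8,0,1],[0,0,13.1,0,1],[0,0,16.4,0,1],[0,0,17.1,0,1],[0,0,17.7,0,1]] end [0.5174, -0.4403, 0.073, 3.0]
```

drive_tool(plan=[[[0,0,-0.7,0,1],[0,0,-2,0,1],[0,0,-4,0,1],[0,0,-6.5,0,1],[0,0,-9.2,0,1],[0,0,-12.2,0,1],[0,0,-14.5,0,1],[0,0,-15.2,0,1],[0,0,-15.2,0,1]]])

```text
t: 5.65
tool_pos: [0.3382, 0.3276, 0.2499]
ee_rot: [3.141, 0.0, 2.413]
force: [-0.0, -0.5, -2.5]
finger_gap: 0.0555
gripper_force: 29.2
```

drive_tool(plan=[[[-1,-0.7,0,-0.03,1],[-3,-2,0,-0.1,1],[-5.2,-3.4,0,-0.17,1],[-7.4,-4.8,0,-0.24,1],[-9.6,-6.2,0,-0.32,1],[-11.8,-7.6,0,-0.39,1],[-14,-9,0,-0.46,1],[-16.2,-10.4,0,-0.53,1],[-18,-11.6,0,-0.6,1],[-19.3,-12.4,0,-0.63,1],[-19.8,-12.7,0,-0.65,1]]])

```text
t: 7.02
tool_pos: [0.4006, 0.1002, 0.2482]
ee_rot: [-3.141, -0.003, 3.062]
force: [-0.2, 0.3, -2.0]
finger_gap: 0.0556
gripper_force: 29.2
```

drive_tool(plan=[[[-0.7,-3.6,0,0.09,1],[-1.4,-7.1,0,0.17,1],[-2.1,-10.7,0,0.26,1],[-2.8,-14.2,0,0.35,1],[-3.6,-17.8,0,0.44,1],[-4.9,-19.4,0,0.58,1],[-6.3,-21.1,0,0.72,1],[-7.6,-22.7,0,0.86,1],[-9,-24.4,0,1,1],[-10.4,-26,0,1.15,1],[-11.9,-27.9,0,1.31,1],[-13.1,-29.3,0,1.43,1]]])

```text
t: 8.52
tool_pos: [0.5091, -0.2015, 0.2485]
ee_rot: [-3.14, -0.001, 1.629]
force: [-0.6, -0.3, -2.5]
finger_gap: 0.0556
gripper_force: 29.2
```

drive_tool(plan=[[[0,0,0,0,1],[0,0,0,0,1],[0,0,3,0,1],[0,0,5,0,1]]])

```text
t: 9.02
tool_pos: [0.5079, -0.2003, 0.1986]
ee_rot: [-3.141, -0.001, 1.635]
force: [-0.0, 1.4, -2.8]
finger_gap: 0.0558
gripper_force: 29.2
```

Run:
```python
from h import *
print(now(),bay[0])
c="scene"
im=cv2.cvtColor(manip.snapshot(c),cv2.COLOR_RGB2BGR)
f=4;v=cv2.resize(im[130:280,310:470],None,fx=f,fy=f,interpolation=cv2.INTER_CUBIC)
for k in bay:
    p=(proj(c,[[*k,.008]])[0]-[310,130])*f;cv2.circle(v,tuple(p.astype(int).tolist()),3,(255,0,255),-1)
cv2.imwrite("pics/s2.png",v)
```

```text
[np.float64(0.5079393356930079), np.float64(-0.20025160485203755), np.float64(0.19859539454099828), np.float64(3.686265204467915)] [ 0.50459166 -0.2036734 ]
```

View pics/s2.png

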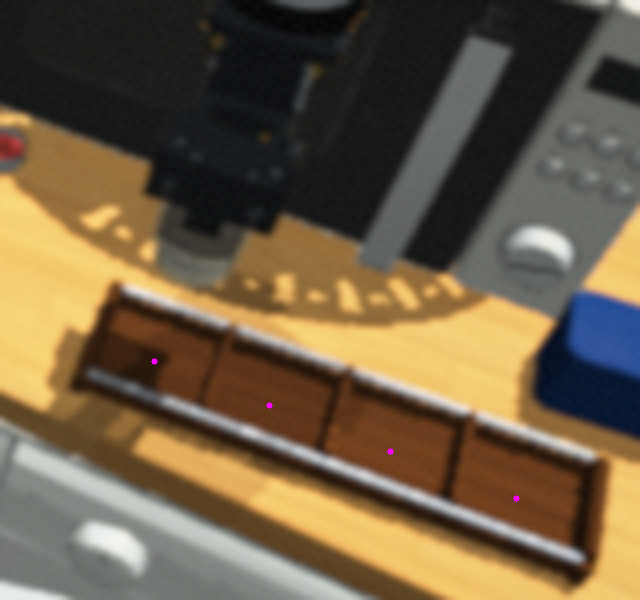

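The jar hangs over the far-left bay (crop 195,245). The projected bay centres sit in the middle of the bays, so I'll correct by 3 mm and lower.

drive_tool(plan=[[[-0.3,-0.3,2,0,1],[-0.3,-0.3,5,0,1],[-0.3,-0.3,7.5,0,1],[-0.3,-0.3,9,0,1],[-0.3,-0.3,10,0,1],[-0.3,-0.3,10.3,0,1],[-0.3,-0.3,10.5,0,1],[-0.3,-0.3,10.5,0,1]]])

```text
t: 10.07
tool_pos: [0.5065, -0.2048, 0.0953]
ee_rot: [3.141, 0.001, 1.633]
force: [-0.5, -1.1, -2.2]
finger_gap: 0.0555
gripper_force: 29.2
```

drive_tool(plan=[[[0,0,0.1,0,1],[0,0,0.2,0,1],[0,0,0.2,0,1],[0,0,0.2,0,0],[0,0,0.2,0,0],[0,0,0.2,0,0],[0,0,0.2,0,0],[0,0,-2,0,0],[0,0,-6,0,0],[0,0,-10,0,0],[0,0,-13,0,0],[0,0,-13,0,0]]])

```text
t: 11.58
tool_pos: [0.5079, -0.2054, 0.2279]
ee_rot: [3.136, 0.003, 1.633]
force: [0.7, 0.1, 0.2]
finger_gap: 0.0881
gripper_force: 0.0
```

drive_tool(plan=[[[2.6,-1.6,-0.4,-0.18,0],[5.1,-3.1,-0.8,-0.36,0],[7.7,-4.7,-1.2,-0.54,0],[10.2,-6.2,-1.6,-0.72,0],[12.8,-7.8,-2,-0.9,0],[16.4,-8,-2,-1.05,0],[20,-8.2,-2,-1.17,0],[23.6,-8.4,-2,-1.26,0],[27.3,-8.6,-2,-1.34,0],[30.9,-8.9,-2,-1.43,0],[30.9,-8.9,-2,-1.43,0]]])

```text
t: 12.95
tool_pos: [0.3968, 0.0998, 0.243]
ee_rot: [-3.141, -0.003, 3.067]
force: [0.7, 0.6, 0.5]
finger_gap: 0.0883
gripper_force: 0.0
```

Run:
```python
from h import *
print(now())
c="scene";manip.snapshot(c);manip.snapshot("top")
for c in("scene","top"):
    print([(d['p'],w(c,cen(d['pixels']),.06)) for d in manip.silhouettes(c,"coffee_jar_mid")[:1]])
    print([(d['p'],w(c,cen(d['pixels']),.064)) for d in manip.silhouettes(c,"dropper_mid")[:1]])
plan(now(),[(*cup[1],.21,48,6,0)])
```

```text
[np.float64(0.3968313251828107), np.float64(0.09975638268610316), np.float64(0.24299246868899912), np.float64(85.69918160987814)]
[(0.75, array([[ 0.5096538, -0.2041716]]))]
[(0.59, array([[0.3759005 , 0.27794155]]))]
[(0.69, array([[ 0.5068191 , -0.21118465]]))]
[(0.63, array([[0.38029063, 0.27847018]]))]
6 [[0.5,3.1,0.6,0.11,0],[1,6.2,1.1,0.22,0],[1.4,9.3,1.7,0.33,0],[1.9,12.4,2.3,0.43,0],[2.4,15.5,2.9,0.54,0],[2.9,18.6,3.4,0.65,0]] end [0.3846, 0.2851, 0.21, 48.0]
```

drive_tool(plan=[[[0.5,3.1,0.6,0.11,0],[1,6.2,1.1,0.22,0],[1.4,9.3,1.7,0.33,0],[1.9,12.4,2.3,0.43,0],[2.4,15.5,2.9,0.54,0],[2.9,18.4,3.4,0.65,0],[2.9,18.4,3.4,0.65,0],[2.9,18.4,3.4,0.65,0]]])

```text
t: 14.25
tool_pos: [0.3839, 0.2831, 0.2106]
ee_rot: [-3.141, 0.0, 2.414]
force: [-0.5, 0.5, 0.0]
finger_gap: 0.088
gripper_force: 0.0
```

Run:
```python
from h import *
plan(now(),[(*cup[1],.078,48,1,0)])
c="scene"
im=cv2.cvtColor(manip.snapshot(c),cv2.COLOR_RGB2BGR)
f=5;v=cv2.resize(im[120:210,125:255],None,fx=f,fy=f,interpolation=cv2.INTER_CUBIC)
for k in cup:
    p=(proj(c,[[*k,.05]])[0]-[125,120])*f;cv2.circle(v,tuple(p.astype(int).tolist()),3,(255,0,255),-1)
cv2.imwrite("pics/s3.png",v)
```

```text
1 [[0.1,0.2,13.3,0.01,0]] end [0.3846, 0.2851, 0.078, 48.0]
```

View pics/s3.png

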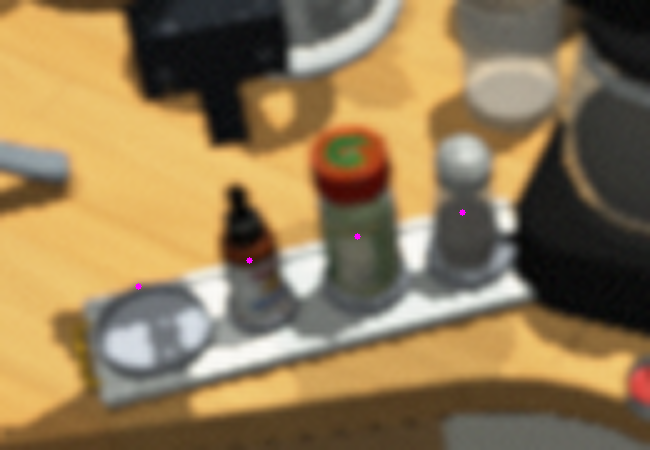

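The empty cup is at (155,330) in the crop, and the dropper (258,265) is in line with the jaws. Descending to grip.

drive_tool(plan=[[[0,0,3,0,0],[0,0,6.5,0,0],[0,0,9.5,0,0],[0,0,12,0,0],[0,0,13,0,0],[0,0,13.3,0,0],[0,0,13.3,0,1],[0,0,13.3,0,1],[0,0,13.3,0,1],[0,0,13.3,0,1],[0,0,13.3,0,1],[0,0,13.3,0,1]]])

```text
t: 15.8
tool_pos: [0.3837, 0.2841, 0.0778]
ee_rot: [3.141, 0.0, 2.413]
force: [0.8, 0.2, -0.5]
finger_gap: 0.0317
gripper_force: 30.0
```

drive_tool(plan=[[[0,0,0,0,1],[0,0,-0.7,0,1],[0,0,-2,0,1],[0,0,-4,0,1],[0,0,-7,0,1],[0,0,-10.5,0,1],[0,0,-14,0,1],[0,0,-16.5,0,1],[0,0,-17.3,0,1],[0,0,-17.3,0,1]]])

```text
t: 17.05
tool_pos: [0.3837, 0.2841, 0.2512]
ee_rot: [3.141, 0.0, 2.413]
force: [0.3, 0.1, 0.2]
finger_gap: 0.031
gripper_force: 30.0
```

drive_tool(plan=[[[-0.7,-0.6,0,-0.03,1],[-2.2,-2,0,-0.1,1],[-3.8,-3.5,0,-0.18,1],[-5.4,-5,0,-0.26,1],[-7,-6.6,0,-0.34,1],[-8.6,-8.1,0,-0.41,1],[-10.2,-9.6,0,-0.49,1],[-11.7,-11,0,-0.56,1],[-12.8,-12,0,-0.61,1],[-13.4,-12.6,0,-0.64,1],[-13.4,-12.6,0,-0.64,1]]])

```text
t: 18.42
tool_pos: [0.3988, 0.1002, 0.2491]
ee_rot: [-3.141, -0.003, 3.051]
force: [0.6, 0.7, -0.3]
finger_gap: 0.0314
gripper_force: 30.0
```

drive_tool(plan=[[[-0.7,-3.6,0,0.09,1],[-1.4,-7.1,0,0.17,1],[-2.1,-10.7,0,0.26,1],[-2.8,-14.2,0,0.35,1],[-3.6,-17.8,0,0.44,1],[-5.1,-20.5,0,0.58,1],[-6.6,-23.3,0,0.72,1],[-8.1,-26.1,0,0.86,1],[-9.6,-28.8,0,1,1],[-11.1,-31.6,0,1.15,1],[-12.9,-34.8,0,1.31,1],[-14.2,-37.2,0,1.43,1]]])

```text
t: 19.92
tool_pos: [0.5086, -0.2829, 0.2494]
ee_rot: [-3.14, -0.001, 1.618]
force: [0.4, 0.6, -0.3]
finger_gap: 0.0314
gripper_force: 30.0
```

drive_tool(plan=[[[0,0,0,0,1],[0,0,0,0,1],[0,0,3,0,1],[0,0,6,0,1],[0,0,8,0,1],[0,0,8,0,1]]])

```text
t: 20.68
tool_pos: [0.5068, -0.2809, 0.1688]
ee_rot: [-3.138, -0.002, 1.624]
force: [-0.4, -0.0, -0.5]
finger_gap: 0.0315
gripper_force: 30.0
```

Run:
```python
from h import *
print(now(),bay[1]);plan(now(),[(*bay[1],.073,3,1,1)])
c="scene"
im=cv2.cvtColor(manip.snapshot(c),cv2.COLOR_RGB2BGR)
f=4;v=cv2.resize(im[130:280,310:470],None,fx=f,fy=f,interpolation=cv2.INTER_CUBIC)
cv2.imwrite("pics/s4.png",v)
```

```text
[np.float64(0.5068140485323794), np.float64(-0.28088927842444744), np.float64(0.16880832830337902), np.float64(3.040635374050126)] [ 0.50886389 -0.2825578 ]
1 [[-0.2,0.2,9.6,0,1]] end [0.5089, -0.2826, 0.073, 3.0]
```

View pics/s4.png

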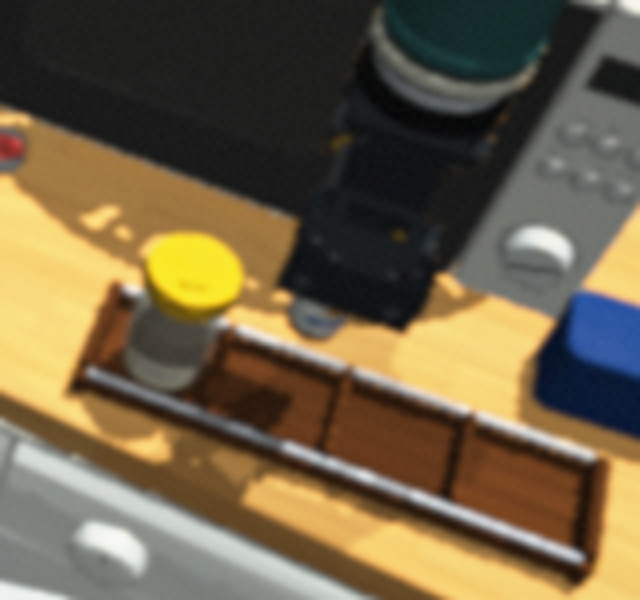

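The coffee jar stands upright in bay 1 (crop 170,340). The dropper's base shows below the gripper (315,318), above bay 2. Lowering it.

drive_tool(plan=[[[-0.2,0.2,2.5,0,1],[-0.2,0.2,5,0,1],[-0.2,0.2,7.2,0,1],[-0.2,0.2,8.8,0,1],[-0.2,0.2,9.4,0,1],[-0.2,0.2,9.6,0,1],[-0.2,0.2,9.6,0,1]]])

```text
t: 21.6
tool_pos: [0.5108, -0.2846, 0.0755]
ee_rot: [3.141, 0.001, 1.623]
force: [0.4, -0.6, 0.2]
finger_gap: 0.0313
gripper_force: 30.0
```

drive_tool(plan=[[[0,0,0.1,0,1],[0,0,0.1,0,1],[0,0,0.1,0,0],[0,0,0.1,0,0],[0,0,0.1,0,0],[0,0,0.1,0,0],[0,0,0.1,0,0],[0,0,-2,0,0],[0,0,-6,0,0],[0,0,-11,0,0],[0,0,-15.5,0,0],[0,0,-15.5,0,0]]])

```text
t: 23.1
tool_pos: [0.5128, -0.2858, 0.2351]
ee_rot: [3.134, 0.005, 1.623]
force: [-0.5, 0.0, -0.6]
finger_gap: 0.0881
gripper_force: 0.0
```

drive_tool(plan=[[[4.1,-1.6,-0.4,-0.18,0],[8.3,-3.1,-0.8,-0.36,0],[12.4,-4.7,-1.2,-0.54,0],[16.6,-6.3,-1.6,-0.72,0],[20.7,-7.8,-2,-0.9,0],[24.3,-8,-2,-1.05,0],[27.9,-8.2,-2,-1.17,0],[31.5,-8.4,-2,-1.26,0],[35.2,-8.7,-2,-1.34,0],[38.8,-8.9,-2,-1.43,0],[38.8,-8.9,-2,-1.43,0]]])

```text
t: 24.48
tool_pos: [0.4001, 0.1001, 0.2482]
ee_rot: [-3.141, -0.002, 3.057]
force: [1.0, -0.8, -1.1]
finger_gap: 0.0882
gripper_force: 0.0
```

Run:
```python
from h import *
plan(now(),[(*cup[2],.21,48,6,0)])
```

```text
6 [[-0.3,2.4,0.6,0.11,0],[-0.6,4.8,1.3,0.22,0],[-1,7.2,1.9,0.32,0],[-1.3,9.7,2.5,0.43,0],[-1.6,12.1,3.2,0.54,0],[-1.9,14.5,3.8,0.65,0]] end [0.4314, 0.2429, 0.21, 48.0]
```

drive_tool(plan=[[[-0.3,2.4,0.6,0.11,0],[-0.6,4.8,1.3,0.22,0],[-1,7.2,1.9,0.32,0],[-1.3,9.7,2.5,0.43,0],[-1.6,12.1,3.2,0.54,0],[-1.9,14.5,3.8,0.65,0],[-1.9,14.5,3.8,0.65,0],[-1.9,14.5,3.8,0.65,0]]])

```text
t: 25.48
tool_pos: [0.4328, 0.2402, 0.211]
ee_rot: [-3.14, -0.0, 2.404]
force: [-0.8, -0.5, 0.7]
finger_gap: 0.0879
gripper_force: 0.0
```

Run:
```python
from h import *
plan(now(),[(*cup[2],.096,48,1,0)])
c="scene"
im=cv2.cvtColor(manip.snapshot(c),cv2.COLOR_RGB2BGR)
f=4;v=np.hstack([cv2.resize(im[120:240,125:255],(400,370),interpolation=cv2.INTER_CUBIC),cv2.resize(im[170:280,320:440],(400,370),interpolation=cv2.INTER_CUBIC)])
cv2.imwrite("pics/s5.png",v)
```

```text
1 [[0.3,0.1,11.5,-0.01,0]] end [0.4314, 0.2429, 0.096, 48.0]
```

View pics/s5.png

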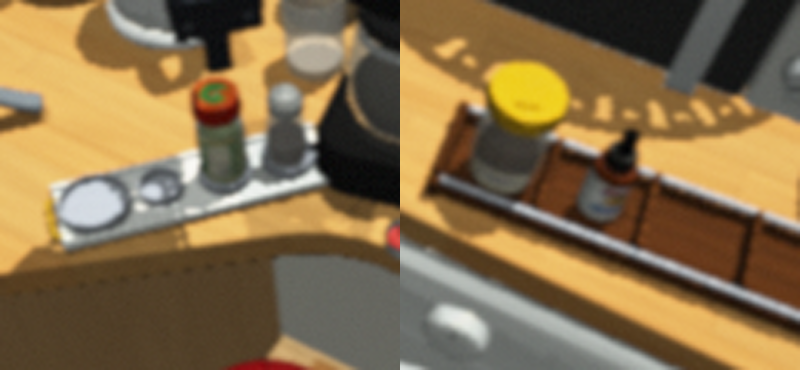

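Coffee jar (515,130) and dropper (607,180) stand upright in bays 1 and 2. The gripper is above the spice jar (220,120).

drive_tool(plan=[[[0.3,0.1,3,0,0],[0.3,0.1,6,0,0],[0.3,0.1,9,0,0],[0.3,0.1,11,0,0],[0.3,0.1,11.5,0,0],[0.3,0.1,11.5,0,0],[0.3,0.1,11.5,0,1],[0.3,0.1,11.5,0,1],[0.3,0.1,11.5,0,1],[0.3,0.1,11.5,0,1],[0.3,0.1,11.5,0,1],[0.3,0.1,11.5,0,1]]])

```text
t: 27.02
tool_pos: [0.4315, 0.2442, 0.0968]
ee_rot: [3.141, 0.0, 2.403]
force: [0.6, -0.3, 0.1]
finger_gap: 0.0432
gripper_force: 29.9
```

drive_tool(plan=[[[0,0,0,0,1],[0,0,-0.7,0,1],[0,0,-2,0,1],[0,0,-4,0,1],[0,0,-7,0,1],[0,0,-10.5,0,1],[0,0,-13.5,0,1],[0,0,-15.3,0,1],[0,0,-15.3,0,1]]])

```text
t: 28.15
tool_pos: [0.4323, 0.2445, 0.2515]
ee_rot: [3.138, 0.001, 2.403]
force: [-0.0, -0.2, -1.3]
finger_gap: 0.0433
gripper_force: 29.8
```

drive_tool(plan=[[[-0.3,-0.6,0,-0.03,1],[-1.1,-2,0,-0.1,1],[-2,-3.5,0,-0.18,1],[-2.9,-5,0,-0.26,1],[-3.8,-6.6,0,-0.34,1],[-4.6,-8.1,0,-0.41,1],[-5.5,-9.6,0,-0.49,1],[-6.3,-11,0,-0.56,1],[-6.9,-12,0,-0.61,1],[-7.2,-12.6,0,-0.65,1],[-7.2,-12.6,0,-0.65,1]]])

```text
t: 29.52
tool_pos: [0.3989, 0.102, 0.2481]
ee_rot: [-3.141, -0.003, 3.052]
force: [-0.2, -0.5, -1.1]
finger_gap: 0.0433
gripper_force: 29.8
```

drive_tool(plan=[[[-0.7,-3.6,0,0.09,1],[-1.4,-7.1,0,0.17,1],[-2.1,-10.7,0,0.26,1],[-2.8,-14.2,0,0.35,1],[-3.6,-17.8,0,0.44,1],[-5.2,-21.6,0,0.58,1],[-6.9,-25.5,0,0.72,1],[-8.6,-29.4,0,0.86,1],[-10.3,-33.3,0,1,1],[-11.9,-37.2,0,1.15,1],[-13.8,-41.6,0,1.31,1],[-15.3,-45,0,1.43,1]]])

```text
t: 31.02
tool_pos: [0.5127, -0.3606, 0.2481]
ee_rot: [-3.14, -0.001, 1.617]
force: [0.4, 0.0, -1.1]
finger_gap: 0.0432
gripper_force: 29.8
```

drive_tool(plan=[[[0,0,0,0,1],[0,0,0,0,1],[0,0,3,0,1],[0,0,5,0,1],[0,0,5,0,1],[0,0,5,0,1]]])

```text
t: 31.78
tool_pos: [0.5126, -0.3591, 0.2003]
ee_rot: [3.141, 0.0, 1.623]
force: [-0.2, -0.2, -0.5]
finger_gap: 0.0437
gripper_force: 29.8
```

Run:
```python
from h import *
print(now());plan(now(),[(*bay[2],.091,3,1,1)])
```

```text
[np.float64(0.5126347726730409), np.float64(-0.35911989082278917), np.float64(0.20034357182695597), np.float64(3.0103150273200043)]
1 [[-0.2,0,10.9,0,1]] end [0.5131, -0.3614, 0.091, 3.0]
```

drive_tool(plan=[[[-0.2,0,2.5,0,1],[-0.2,0,5.5,0,1],[-0.2,0,8,0,1],[-0.2,0,9.8,0,1],[-0.2,0,10.5,0,1],[-0.2,0,10.8,0,1],[-0.2,0,10.8,0,1],[-0.2,0,10.8,0,1]]])

```text
t: 32.78
tool_pos: [0.513, -0.3618, 0.0927]
ee_rot: [3.14, 0.001, 1.623]
force: [0.5, -0.2, -1.6]
finger_gap: 0.0434
gripper_force: 29.8
```

drive_tool(plan=[[[0,0,0.1,0,1],[0,0,0.1,0,1],[0,0,0.1,0,0],[0,0,0.1,0,0],[0,0,0.1,0,0],[0,0,0.1,0,0],[0,0,0.1,0,0],[0,0,-2,0,0],[0,0,-6,0,0],[0,0,-11,0,0],[0,0,-14,0,0],[0,0,-14,0,0]]])

```text
t: 34.28
tool_pos: [0.5144, -0.3629, 0.2373]
ee_rot: [3.135, 0.006, 1.623]
force: [0.3, -0.8, 0.6]
finger_gap: 0.0881
gripper_force: 0.0
```

drive_tool(plan=[[[5.7,-1.6,-0.4,-0.18,0],[11.4,-3.1,-0.8,-0.36,0],[17.2,-4.7,-1.2,-0.54,0],[22.9,-6.3,-1.6,-0.72,0],[28.6,-7.8,-2,-0.9,0],[32.2,-8,-2,-1.05,0],[35.8,-8.2,-2,-1.17,0],[39.4,-8.5,-2,-1.26,0],[43.1,-8.7,-2,-1.34,0],[46.7,-8.9,-2,-1.43,0],[46.7,-8.9,-2,-1.43,0]]])

```text
t: 35.65
tool_pos: [0.3982, 0.1019, 0.2508]
ee_rot: [-3.141, -0.002, 3.057]
force: [0.0, -1.2, -0.0]
finger_gap: 0.0882
gripper_force: 0.0
```

Run:
```python
from h import *
c=cup[3]+U*.005
plan(now(),[(*(c+U*.02-.00),.21,30,7,0),(*c,.21,30,2,0)])
```

```text
9 [[-0.7,1.7,0.6,0.14,0],[-1.5,3.4,1.2,0.27,0],[-2.2,5.2,1.7,0.41,0],[-2.9,6.9,2.3,0.55,0],[-3.7,8.6,2.9,0.69,0],[-4.4,10.3,3.5,0.82,0],[-5.1,12,4.1,0.96,0],[-5.9,11.4,4.1,0.96,0],[-6.7,10.8,4.1,0.96,0]] end [0.4745, 0.2041, 0.21, 30.0]
```

drive_tool(plan=[[[-0.7,1.7,0.6,0.14,0],[-1.5,3.4,1.2,0.27,0],[-2.2,5.2,1.7,0.41,0],[-2.9,6.9,2.3,0.55,0],[-3.7,8.6,2.9,0.69,0],[-4.4,10.3,3.5,0.82,0],[-5.1,12,4.1,0.96,0],[-5.1,12,4.1,0.96,0],[-5.1,12,4.1,0.96,0]]])

```text
t: 36.78
tool_pos: [0.4604, 0.2143, 0.2103]
ee_rot: [-3.14, 0.0, 2.094]
force: [0.4, -0.4, 0.5]
finger_gap: 0.0882
gripper_force: 0.0
```

Run:
```python
from h import *
c=cup[3]+U*.005
print(now());plan(now(),[(*c,.21,30,3,0),(*c,.077,30,5,0)])
a=cv2.cvtColor(manip.snapshot("scene"),cv2.COLOR_RGB2BGR);b=cv2.cvtColor(manip.snapshot("top"),cv2.COLOR_RGB2BGR)
r=lambda v:cv2.resize(v,(400,400),interpolation=cv2.INTER_CUBIC)
cv2.imwrite("pics/s6.png",np.hstack([r(a[80:200,180:300]),r(b[80:200,140:260])]))
```

```text
[np.float64(0.46039384002688494), np.float64(0.21432350676433856), np.float64(0.21031794572381202), np.float64(29.992448891382693)]
8 [[-0.5,0.2,0,0,0],[-1.1,0.5,0,0,0],[-1.6,0.7,0,0,0],[-1.6,0.7,2.7,0,0],[-1.6,0.7,5.4,0,0],[-1.6,0.7,8,0,0],[-1.6,0.7,10.7,0,0],[-1.6,0.7,13.3,0,0]] end [0.4745, 0.2041, 0.077, 30.0]
```

View pics/s6.png

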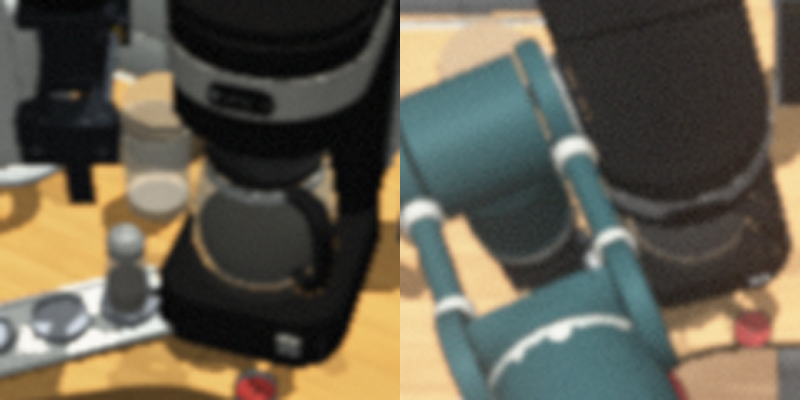

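Run:
```python
from h import *
for z in(.3,.35,.4): print(z,proj('scene',[[.5068,-.281,z]]))
c=np.array([.4745,.2041])
for z in(.25,.345):
  P=w('top',[[190,100],[193,118],[197,131],[203,139],[212,143]],z);print(z,np.round(P,3).tolist(),np.linalg.norm(P-c,axis=1).round(3))
s=manip.snapshot('scene')
# scene view head: left outline points full px (crop 400/120)
print([np.round(w('scene',[[180+u*.3,80+v*.3]],z),3).tolist() for u,v,z in((172,70,.3),(178,120,.25),(172,20,.345))])
```

```text
0.3 [[416.40730198 151.98336118]]
0.35 [[425.81018168 133.14589248]]
0.4 [[436.32072387 112.08936341]]
0.25 [[0.621, 0.195], [0.569, 0.187], [0.532, 0.176], [0.509, 0.16], [0.497, 0.136]] [0.147 0.096 0.064 0.056 0.072]
0.345 [[0.582, 0.182], [0.534, 0.175], [0.499, 0.165], [0.478, 0.15], [0.467, 0.128]] [0.109 0.066 0.047 0.054 0.077]
[[[0.463, 0.133]], [[0.472, 0.135]], [[0.458, 0.128]]]
```

The head clears the gripper axis by about 47–50 mm, against a wrist radius of about 44 mm. I'll descend offset by 14 mm, then ease in sideways gently.

drive_tool(plan=[[[0,0.8,2,0,0],[0,0.8,5,0,0],[0,0.8,8,0,0],[0,0.8,11,0,0],[0,0.8,12.8,0,0],[0,0.8,13.1,0,0],[-0.3,0.8,13.1,0,0],[-0.6,0.8,13.1,0,0],[-0.8,0.8,13.1,0,0],[-0.8,0.8,13.1,0,0]]])

```text
t: 38.17
tool_pos: [0.4721, 0.2124, 0.0803]
ee_rot: [3.141, 0.0, 2.092]
force: [-0.6, -0.7, -0.5]
finger_gap: 0.088
gripper_force: 0.0
```

Run:
```python
from h import *
o=manip.get_obs();print(now(),o['joint_torque'],o['force'],o['qpos'])
a=cv2.cvtColor(manip.snapshot("scene"),cv2.COLOR_RGB2BGR)
cv2.imwrite("pics/s7.png",cv2.resize(a[60:210,160:320],None,fx=4,fy=4,interpolation=cv2.INTER_CUBIC)[:600])
```

```text
[np.float64(0.4720972388150402), np.float64(0.2124208270216121), np.float64(0.08028225431824663), np.float64(29.887546041054364)] [-7.50936661e-02 -3.74221051e+01 -2.91188961e+01  4.40865196e-02
  1.55878218e-02 -1.46050865e-02] [-0.56098051 -0.70751958 -0.50781709] [ 3.74690680e-01  1.50631211e-01  2.09865279e+00  1.15855688e-05
  8.91270525e-01 -1.46952753e-01]
```

View pics/s7.png

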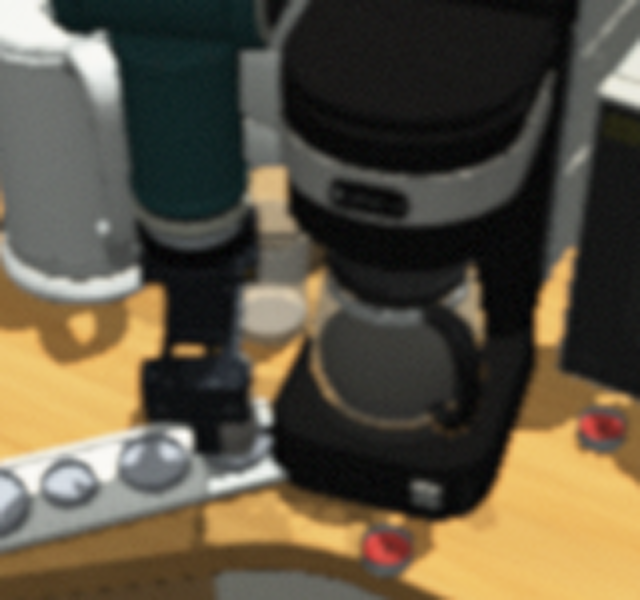

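The wrist (190,200) clears the coffee maker's head by a visible gap of about 25 mm. The jaws are at the shaker (235,435), so I'll ease in and grip.

drive_tool(plan=[[[-0.3,0,0,0,0],[-0.6,0,0,0,0],[-0.9,0,0.1,0,0],[-0.9,0,0.1,0,0],[-0.9,0,0.1,0,1],[-0.9,0,0.1,0,1],[-0.9,0,0.1,0,1],[-0.9,0,0.1,0,1],[-0.9,0,0.1,0,1],[-0.9,0,0.1,0,1]]])

```text
t: 39.48
tool_pos: [0.4764, 0.2048, 0.0789]
ee_rot: [3.141, 0.0, 2.093]
force: [-0.2, 0.1, 0.9]
finger_gap: 0.0356
gripper_force: 29.7
```

drive_tool(plan=[[[0,0,0,0,1],[0,0,-0.7,0,1],[0,0,-2,0,1],[0.3,0,-3,0,1],[1,0,-5,0,1],[1.7,0,-8,0,1],[2.1,0,-11,0,1],[2.1,0,-14,0,1],[2.1,0,-16.5,0,1],[2.1,0,-17,0,1],[2.1,0,-17,0,1]]])

```text
t: 40.85
tool_pos: [0.4655, 0.2229, 0.2488]
ee_rot: [3.141, 0.0, 2.093]
force: [-0.2, -0.4, -1.4]
finger_gap: 0.0352
gripper_force: 29.6
```

Run:
```python
from h import *
print(now());plan(now(),[(.4,.1,.25,85,9,1)])
a=cv2.cvtColor(manip.snapshot("scene"),cv2.COLOR_RGB2BGR)
print(manip.silhouettes("scene","shaker_mid")[0]['extent'])
```

```text
[np.float64(0.46549037376498786), np.float64(0.22290635782738388), np.float64(0.24877038070956597), np.float64(29.912019753619262)]
9 [[-0.8,-1.3,0,-0.11,1],[-1.6,-2.6,0,-0.21,1],[-2.5,-3.9,0,-0.32,1],[-3.3,-5.2,-0.1,-0.43,1],[-4.1,-6.6,-0.1,-0.53,1],[-4.9,-7.9,-0.1,-0.64,1],[-5.7,-9.2,-0.1,-0.75,1],[-6.6,-10.5,-0.1,-0.85,1],[-7.4,-11.8,-0.1,-0.96,1]] end [0.4, 0.1, 0.25, 85.0]
[199.7, 110.6, 12.8, 17.4]
```

Run:
```python
from h import *
a=cv2.cvtColor(manip.snapshot("scene"),cv2.COLOR_RGB2BGR);b=cv2.cvtColor(manip.snapshot("top"),cv2.COLOR_RGB2BGR)
r=lambda v:cv2.resize(v,(400,500),interpolation=cv2.INTER_CUBIC)
cv2.imwrite("pics/s8.png",np.hstack([r(a[70:170,160:240]),r(a[180:305,325:425])]))
```

```text
(no output)
```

View pics/s8.png

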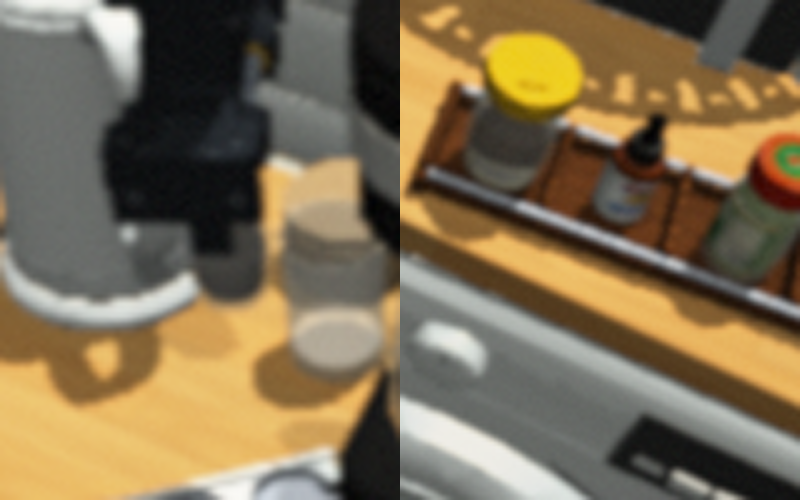

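The shaker is held upright in the jaws (233,265), slightly off-centre. The coffee jar, dropper and spice jar stand in bays 1–3. I'll go on more slowly with the shaker.

drive_tool(plan=[[[-0.2,-0.3,0,-0.03,1],[-0.7,-1.1,0,-0.09,1],[-1.4,-2.2,0,-0.18,1],[-2.1,-3.4,0,-0.28,1],[-2.9,-4.6,0,-0.38,1],[-3.6,-5.8,0,-0.47,1],[-4.4,-7,0,-0.57,1],[-5.1,-8.2,0,-0.66,1],[-5.9,-9.4,0,-0.76,1],[-6.6,-10.6,0,-0.86,1],[-7.2,-11.5,0,-0.93,1],[-7.4,-11.8,0,-0.96,1]]])

```text
t: 42.55
tool_pos: [0.3998, 0.0993, 0.2483]
ee_rot: [-3.141, -0.001, 3.054]
force: [0.1, -0.3, -0.4]
finger_gap: 0.0353
gripper_force: 29.6
```

drive_tool(plan=[[[-0.1,-0.5,0,0.02,1],[-0.3,-1.6,0,0.05,1],[-0.6,-3.2,0,0.09,1],[-1,-5,0,0.13,1],[-1.4,-6.9,0,0.17,1],[-1.8,-8.8,0,0.22,1],[-2.1,-10.7,0,0.26,1],[-2.5,-12.5,0,0.31,1],[-2.9,-14.3,0,0.35,1],[-3.2,-16,0,0.4,1],[-3.5,-17.3,0,0.43,1],[-3.6,-17.8,0,0.44,1]]])

```text
t: 44.05
tool_pos: [0.4205, -0.0814, 0.2487]
ee_rot: [-3.142, -0.0, 2.611]
force: [0.4, 0.2, -0.8]
finger_gap: 0.0353
gripper_force: 29.6
```

Run:
```python
from h import *
t=bay[3]+[0,.006]
print(now());plan(now(),[(*t,.25,3,12,1)])
```

```text
[np.float64(0.4204536476611651), np.float64(-0.0814172302022512), np.float64(0.24867502478994827), np.float64(59.59808368484735)]
12 [[-2.2,-2.1,0,0.08,1],[-4.4,-4.3,0,0.16,1],[-6.6,-6.4,0,0.25,1],[-8.7,-8.5,0,0.33,1],[-10.9,-10.6,-0.1,0.41,1],[-13.1,-12.8,-0.1,0.49,1],[-15.3,-14.9,-0.1,0.58,1],[-17.5,-17,-0.1,0.66,1],[-19.7,-19.1,-0.1,0.74,1],[-21.9,-21.3,-0.1,0.82,1],[-24,-23.4,-0.1,0.91,1],[-26.2,-25.5,-0.1,0.99,1]] end [0.5174, -0.4343, 0.25, 3.0]
```

drive_tool(plan=[[[-1,-1,0,0.04,1],[-3,-2.9,0,0.12,1],[-5.4,-5.3,0,0.2,1],[-7.8,-7.6,0,0.29,1],[-10.2,-10,0,0.38,1],[-12.6,-12.3,0,0.47,1],[-15,-14.6,0,0.57,1],[-17.5,-17,0,0.66,1],[-20,-19.5,0,0.76,1],[-22.5,-21.9,0,0.86,1],[-24.8,-24.2,0,0.94,1],[-26.2,-25.5,0,0.99,1]]])

```text
t: 45.55
tool_pos: [0.5181, -0.4346, 0.2481]
ee_rot: [-3.141, -0.0, 1.62]
force: [1.4, 0.5, -0.7]
finger_gap: 0.0355
gripper_force: 29.6
```

drive_tool(plan=[[[0,0,0,0,1],[0,0,0,0,1],[0,0,2,0,1],[0,0,5,0,1],[0,0,8,0,1],[0,0,9,0,1],[0,0,9,0,1]]])

```text
t: 46.42
tool_pos: [0.5173, -0.432, 0.1574]
ee_rot: [-3.14, -0.002, 1.623]
force: [-0.6, 0.2, -0.3]
finger_gap: 0.0349
gripper_force: 29.6
```

Run:
```python
from h import *
t=bay[3]+[0,.006]
print(now());plan(now(),[(*t,.074,3,1,1)])
manip.snapshot("scene");d=manip.silhouettes("scene","shaker_mid")
for e in d[:2]:
  ys,xs=np.nonzero(e['pixels']); print(e['p'],e['extent'])
# expected pixel of the shaker's bottom centre if hanging upright at z bottom=tcp-.066
n=now()
for off in(0,-.006,-.012): print(off,proj("scene",[[n[0],n[1]+off,n[2]-.066]]),proj("scene",[[n[0],n[1]+off,n[2]-.02]]))
```

```text
[np.float64(0.5172977845654623), np.float64(-0.43195966674335645), np.float64(0.15744784132607875), np.float64(3.0122871845480006)]
1 [[-0.2,0,8.3,0,1]] end [0.5174, -0.4343, 0.074, 3.0]
0.8 [444.0, 217.1, 16.1, 24.1]
0 [[450.93776495 234.73085297]] [[459.79504225 223.59650063]]
-0.006 [[453.57970202 235.79598187]] [[462.57219115 224.68292914]]
-0.012 [[456.23309915 236.86573103]] [[465.36191313 225.77427629]]
```

drive_tool(plan=[[[0,0,2,0,1],[0,0,4,0,1],[0,0,6,0,1],[0,0,7.4,0,1],[0,0,7.9,0,1],[0,0,8.1,0,1],[0,0,8.2,0,1],[0,0,8.2,0,1],[0,0,8.2,0,1]]])

```text
t: 47.65
tool_pos: [0.5182, -0.4332, 0.0774]
ee_rot: [3.141, 0.001, 1.623]
force: [0.3, -0.3, -1.3]
finger_gap: 0.0352
gripper_force: 29.6
```

drive_tool(plan=[[[0,0,0.1,0,1],[0,0,0.2,0,1],[0,0,0.3,0,1],[0,0,0.3,0,1],[0,0,0.3,0,1]]])

```text
t: 48.28
tool_pos: [0.518, -0.4331, 0.074]
ee_rot: [3.141, 0.0, 1.623]
force: [-1.2, 0.5, 0.5]
finger_gap: 0.0356
gripper_force: 29.7
```

drive_tool(plan=[[[0,0,0.1,0,1],[0,0,0.1,0,0],[0,0,0.1,0,0],[0,0,0.1,0,0],[0,0,0.1,0,0],[0,0,0.1,0,0],[0,0,0.1,0,0],[0,0,-2,0,0],[0,0,-6,0,0],[0,0,-11,0,0],[0,0,-15,0,0],[0,0,-15,0,0]]])

```text
t: 49.78
tool_pos: [0.5203, -0.4351, 0.2311]
ee_rot: [3.134, 0.008, 1.623]
force: [0.8, -0.1, 0.9]
finger_gap: 0.0882
gripper_force: 0.0
```

drive_tool(plan=[[[0,-2,0,0,0],[0,-4,0,0,0],[2,-6,0,0,0],[6,-8,0,0,0],[10,-9,0,-0.18,0],[15,-9,0,-0.36,0],[20,-9,0,-0.5,0],[25,-9,0,-0.6,0],[30,-9,0,-0.7,0],[34,-9,0,-0.7,0],[34,-9,0,-0.7,0],[34,-9,0,-0.7,0]]])

```text
t: 51.28
tool_pos: [0.4093, -0.0986, 0.2228]
ee_rot: [-3.14, -0.001, 2.323]
force: [-0.0, 0.7, 0.8]
finger_gap: 0.0878
gripper_force: 0.0
```

Run:
```python
from h import *
print(now(),manip.get_obs()['t'])
a=cv2.cvtColor(manip.snapshot("scene"),cv2.COLOR_RGB2BGR)
for n,z in(("coffee_jar_mid",.06),("spice_jar_mid",.061),("shaker_mid",.053),("dropper_mid",.055)):
    d=manip.silhouettes("scene",n)
    if d: print(n,round(d[0]['p'],2),w("scene",cen(d[0]['pixels']),z))
print(np.round(bay,3).tolist())
cv2.imwrite("pics/fin.png",cv2.resize(a[180:290,320:480],None,fx=5,fy=5,interpolation=cv2.INTER_CUBIC))
```

```text
[np.float64(0.40932868174666015), np.float64(-0.09864520592309105), np.float64(0.2227768275193472), np.float64(43.08652286953699)] 51.275
coffee_jar_mid 0.76 [[ 0.51177224 -0.20466151]]
spice_jar_mid 0.62 [[ 0.51608809 -0.3635286 ]]
shaker_mid 0.61 [[ 0.51318125 -0.43462737]]
[[0.505, -0.204], [0.509, -0.283], [0.513, -0.361], [0.517, -0.44]]
```

View pics/fin.png

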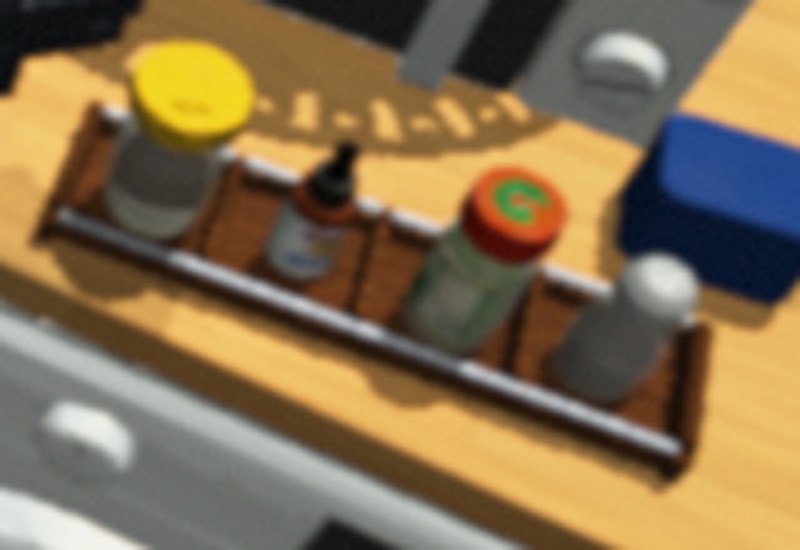

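All four containers stand upright in bays 1–4, in order: yellow jar (165,140), dropper (312,220), spice jar (480,260), shaker (625,330). The gripper is clear of everything, so I'll hand in.

```bash
python3 -c "
from rig import manip
print(manip.close_job())"
```

```text
the job is handed in; nothing more can be done
None
```

All four containers stand upright in the rack in their original left-to-right order (coffee jar, dropper, spice jar, shaker); the drip cups stayed on the tray, and I handed the job in at about 51 s, with no verdict returned.

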